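# Line up the drive pulleys by size for the feeder rebuild

### The arm

A 6-joint arm with a two-finger parallel gripper is mounted at the origin on the work surface. World frame = base frame: x ahead of the robot, y to its left, z up, the work surface at z = 0. Lengths are in m, angles in rad, forces in N, time in s.
With the tool pointing down it reaches from about 0.325 to 0.9 m from the base axis. Payload 3.5 kg.
Tool frame: the origin (TCP) lies at the very end of the fingers, on their centre line; the grasp point (between the pads) lies 19 mm behind it; z points along the fingers, x is the direction in which the jaws open and shut, and the axes are right-handed (so a half turn about z gives the same grasp; the last joint's range is limited). The gripper opens to 85 mm and grips with 20 to 120 N. Pads are 22 mm wide; open, the fingers measure 114 mm over their backs; the gripper's body (76 mm by 85 mm) begins 54 mm behind the grasp point. The pads swing forward as they close: fully open they stand 13 mm farther back than shut.
Start: joints at [-1.264, 0.276, -0.026, 1.268, 0, 1.467], TCP at [0.249, -0.573, 0.231] pointing down, gripper open.
Joint ranges: [-3.12, 3.12], [-0.85, 1.88], [-1.08, 1.24], [-1.95, 2.15], [-1.57, 1.53], [-3.14, 3.14]. Speed limits (rad/s): [2.57, 2.57, 3.14, 3.14, 3.14, 3.14].

### API

Orientations are given as a unit quaternion [x, y, z, w].
In Python, from rig import monitor, cams, job_done gives the robot as it stands. The module is installed in compiled form; this text tells all that it offers.
- The arm moves only by the shell command python3 -m jog 'ROWS'. ROWS is JSON, a list of rows, each an object with "travel": the shift along the world's x, y, z in units of 25 mm (1.0 is 25 mm), a list of three; "delta_rot": the turn, a rotation vector about the world's x, y, z in units of 5 degrees (1.0 is 5 degrees), a list of three; "grip": the closure, from 0 (fully open) to 1 (shut). A call has 1 to 12 rows; each row shifts and turns the commanded pose from where the row before left it; what a row does not reach is not made up. A row lasts 1/12 s, in which the tool goes at most 41.7 mm and 7.16 degrees, less where a joint would pass 70% of its speed; a pose out of reach is approached as far as the arm can. A call is refused whole if a number of a shift passes 1 or a number of a turn 1, either way. A call with a gripper value outside its range is refused whole. The fingers move at their own pace and stop on an object; the grip force is fixed at half the most. Time passes only in rows, so rows that do not move let the fingers close. It gives the time, the measured TCP pose, the force and the opening at its end, in the units of the state.
- monitor.get_obs(): the state, without advancing time (a new reading comes with each control period).
- cams.get_image(name): name is "scene" or "top" or "wrist"; returns the picture (400x640x3 uint8, blue, green, red); there is no depth.
- cams.get_calibration(name): a dict with "vertical_fov" (degrees; the focal length in pixels is half the picture's height over the tangent of half this angle, whatever the lens; pixels are square), "cx", "cy" (the principal point, pixels), "position" and "attitude" of the camera in the world. Camera axes: x right, y up, looking along -z (the intrinsics and any distortion apply to the point x, -y, -z); pixel columns grow to the right and rows downward; lengths in m; the calibration is good to about 2 mm. A picture is of the moment at which its call begins: read the wrist's pose just before it. get_calibration takes no time and is no camera call; for the wrist camera it gives the pose at the moment of the call.
- job_done(): hands the job in, once; it reports no verdict.
The state is a dict: "time_s": time; "q": joint angles; "qd": joint speeds; "joint_torque": joint torques, N m; "position": TCP position; "eef_rot": TCP orientation; "ft_force": force on the tool from outside, world axes, zero at the start; "moment": the same for the moment, N m; "grip_width": finger opening in m.
Only numpy, scipy, OpenCV 4.12 (cv2) and the standard library are available. Lean on these libraries where they do the work, as an engineer would, in place of code of your own. Each camera call takes 0.05 s, during which the arm holds its last target.

### The job

Line up the four belt pulleys for refitting to the feeder: stand one on each black pad of the white layout board in order of size, the smallest on the pad next to the upright steel pin and the largest on the pad at the far end from it. Set each one down gently, without dropping it, hub up and centred on its pad, and do not knock over the little white bottle.

Things in the scene. Friction and masses are not known exactly. Their poses are not given: they have to be found in the camera images.
- pulley_26: the smallest of four bare aluminium toothed belt pulleys, standing hub up on the table: a disc 26 mm in diameter and 26 mm high (flanges at top and bottom, dark tooth gaps between), with a hub 20 mm in diameter and 14 mm high on top (40 mm in all, dark bore). About 40 g. Loose. Origin: centre of the underside; z up along the axis.
- pulley_38: the second smallest of four bare aluminium toothed belt pulleys, standing hub up on the table: a disc 38 mm in diameter and 26 mm high (flanges at top and bottom, dark tooth gaps between), with a hub 20 mm in diameter and 14 mm high on top (40 mm in all, dark bore). About 80 g. Loose. Origin: centre of the underside; z up along the axis.
- pulley_50: the second largest of four bare aluminium toothed belt pulleys, standing hub up on the table: a disc 50 mm in diameter and 26 mm high (flanges at top and bottom, dark tooth gaps between), with a hub 20 mm in diameter and 14 mm high on top (40 mm in all, dark bore). About 130 g. Loose. Origin: centre of the underside; z up along the axis.
- pulley_62: the largest of four bare aluminium toothed belt pulleys, standing hub up on the table: a disc 62 mm in diameter and 26 mm high (flanges at top and bottom, dark tooth gaps between), with a hub 20 mm in diameter and 14 mm high on top (40 mm in all, dark bore). About 190 g. Loose. Origin: centre of the underside; z up along the axis.
- pad_a: first in the row of four fixed round black rubber pads, 44 mm in diameter and 2 mm thick, 85 mm apart centre to centre, on a fixed white layout board (60 mm wide, 460 mm long, 6 mm thick). The pad's upper face is 8 mm above the table and 2 mm above the origin, which is the centre of its underside. z up; y along the row from pad_a towards pad_d.
- pad_b: second in the row of four fixed round black rubber pads, 44 mm in diameter and 2 mm thick, 85 mm apart centre to centre, on a fixed white layout board (60 mm wide, 460 mm long, 6 mm thick). The pad's upper face is 8 mm above the table and 2 mm above the origin, which is the centre of its underside. z up; y along the row from pad_a towards pad_d.
- pad_c: third in the row of four fixed round black rubber pads, 44 mm in diameter and 2 mm thick, 85 mm apart centre to centre, on a fixed white layout board (60 mm wide, 460 mm long, 6 mm thick). The pad's upper face is 8 mm above the table and 2 mm above the origin, which is the centre of its underside. z up; y along the row from pad_a towards pad_d.
- pad_d: fourth in the row of four fixed round black rubber pads, 44 mm in diameter and 2 mm thick, 85 mm apart centre to centre, on a fixed white layout board (60 mm wide, 460 mm long, 6 mm thick). The pad's upper face is 8 mm above the table and 2 mm above the origin, which is the centre of its underside. z up; y along the row from pad_a towards pad_d.
- pin: upright steel pin, 16 mm in diameter, on a dark round foot 32 mm in diameter, 55 mm high in all, fixed at one end of the layout board in line with the pads, 75 mm beyond the centre of the nearest pad (pad_a or pad_d, differing between starts). The board's other end bears only a flat 30 mm steel plate, 3 mm thick. Origin: centre of the foot's underside, 6 mm above the table.
- bottle: small loose white plastic bottle with a black cap, 36 mm in diameter and 68 mm high, standing upright on the table among the pulleys; not part of the job. Origin: centre of its underside; z up.
Things that resemble listed ones, but are neither listed nor needed, are in the scene too. Leave any orange or red look-alike of the pulley_26 alone.

How it is judged:
By the outcome, as a careful person would: the job done as asked, in the order asked, and still so for the second after the job is handed in, with the robot touching nothing.
It also fails if it takes over 93 s, if anything falls off the work surface, if the arm or the gripper's body presses on something with over 40 N, if the wrist force passes 120 N, or if a joint passes its speed limit or range.

## Working session

There is one attempt and no reset: what is moved stays moved. The work goes in short steps, Python scripts to look and compute and a shell command to move; the robot and the scene stay as the last step left them, time stands still between calls to the robot, and variables do not carry over. Pictures are saved under pics/ and viewed, and the job is handed in when it is done.

```bash
mkdir -p pics; ls; python3 - <<'E'
from rig import monitor,cams
import cv2
print(monitor.get_obs())
for n in ["scene","top","wrist"]:
    print(n,cams.get_calibration(n))
    cv2.imwrite(f"pics/{n}0.png",cams.get_image(n))
E
```

```text
pics
{'time_s': 0.0, 'q': array([-1.26439817e+00,  2.77142733e-01, -2.78772071e-02,  1.26799327e+00,
        5.53309129e-06,  1.46739263e+00]), 'qd': array([-0.00063647, -0.00101247,  0.00106453,  0.0010633 ,  0.00104286,
       -0.0003861 ]), 'joint_torque': array([ 3.62261408e-04, -4.45519102e+01,  2.95197630e+01,  1.65214052e-02,
        4.89585511e-05, -1.90921465e-07]), 'position': array([ 0.24877341, -0.57251423,  0.23015538]), 'eef_rot': array([ 8.36189533e-01, -5.48439455e-01, -8.57420853e-04, -7.02481845e-04]), 'ft_force': array([ 0.74097158, -0.70342108,  1.07064947]), 'moment': array([-0.03278989,  0.03370505,  0.00445908]), 'grip_width': 0.08513429364619256}
scene {'vertical_fov': 55.1182760526883, 'cx': 319.23842738810174, 'cy': 197.4041485644128, 'position': array([ 1.07132906, -0.29859585,  0.62773195]), 'attitude': array([0.34253096, 0.19800685, 0.4693153 , 0.78943586])}
top {'vertical_fov': 49.65851213054842, 'cx': 322.1600219153827, 'cy': 204.83282846904933, 'position': array([ 0.47773907, -0.0261307 ,  1.08269584]), 'attitude': array([ 0.02131312, -0.00804427, -0.70488579,  0.70895491])}
wrist {'vertical_fov': 62.74949250250112, 'cx': 318.03774212370115, 'cy': 199.4261462405612, 'position': array([ 0.32006862, -0.54075319,  0.37449997]), 'attitude': array([-0.12721902,  0.08489576, -0.5416975 ,  0.8265421 ])}
```

View pics/scene0.png

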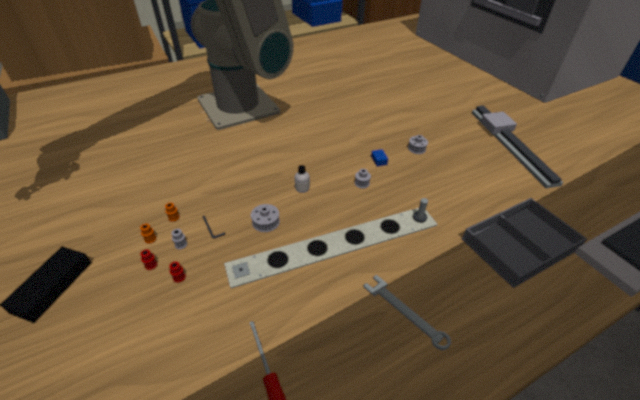

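View pics/top0.png

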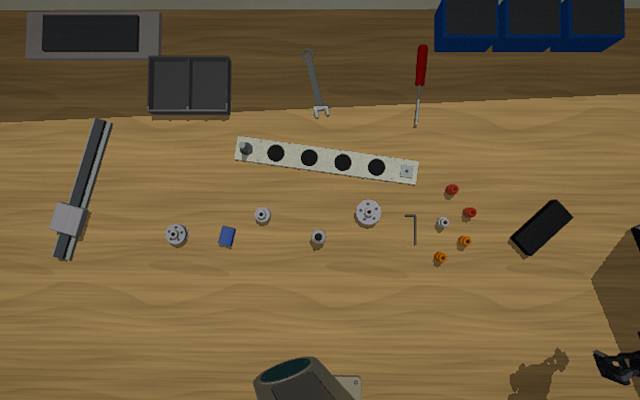

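View pics/wrist0.png

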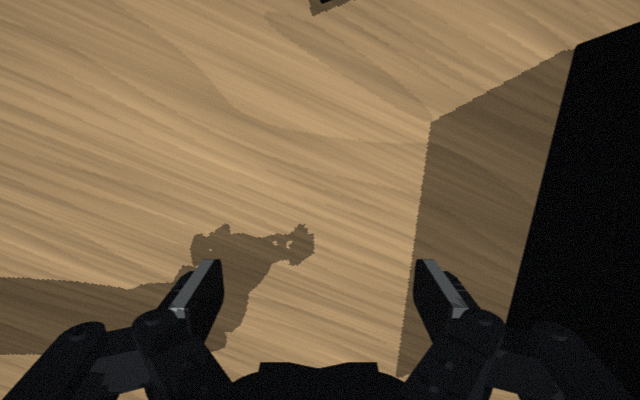

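The top view shows pulley_26 at (442,223) among the orange and red look-alikes, pulley_62 at (368,212), pulley_38 at (262,215) and pulley_50 at (176,235). The bottle is at (318,238). The pads are at (276,153), (309,158), (343,162) and (376,167). The pin is at the left end, at (245,149).

```bash
cat > h.py <<'E'
import numpy as np,cv2
from scipy.spatial.transform import Rotation as R
def K(c):
    return 200/np.tan(np.radians(c["vertical_fov"]/2))
def ray(c,u,v,z):
    f=K(c); d=R.from_quat(c["attitude"]).apply([(u-c["cx"])/f,-(v-c["cy"])/f,-1])
    p=c["position"]; return p+d*(z-p[2])/d[2]
def proj(c,P):
    f=K(c); q=R.from_quat(c["attitude"]).inv().apply(np.asarray(P)-c["position"])
    return np.array([c["cx"]+f*q[0]/-q[2], c["cy"]-f*q[1]/-q[2]])
E
python3 - <<'E'
from h import *
from rig import cams
im=cv2.imread("pics/top0.png")
a=cv2.resize(im[120:270,150:290],None,fx=5,fy=5,interpolation=cv2.INTER_CUBIC)[:600]
cv2.imwrite("pics/cropA.png",cv2.resize(im[130:260,150:310],None,fx=4.6,fy=4.6,interpolation=cv2.INTER_CUBIC))
cv2.imwrite("pics/cropB.png",cv2.resize(im[130:270,320:490],None,fx=4.2,fy=4.2,interpolation=cv2.INTER_CUBIC))
c=cams.get_calibration("top")
# pads: dark blobs
g=im.max(2)
m=((g<60)).astype(np.uint8); m[:130]=0;m[190:]=0;m[:,:230]=0;m[:,425:]=0
n,l,s,ce=cv2.connectedComponentsWithStats(m)
P=[]
for i in range(1,n):
    if s[i,4]>60:
        p=ray(c,*ce[i],.008);P.append(p);print(ce[i],s[i],p)
P=np.array(P);
# pulleys: grey low saturation
hsv=cv2.cvtColor(im,cv2.COLOR_BGR2HSV)
m=((hsv[...,1]<50)&(hsv[...,2]>90)).astype(np.uint8)
cv2.imwrite("pics/mask.png",m*255)
m[:195]=0;m[280:]=0;m[:,:130]=0
m=cv2.morphologyEx(m,cv2.MORPH_CLOSE,np.ones((5,5)))
n,l,s,ce=cv2.connectedComponentsWithStats(m)
for i in range(1,n):
    if s[i,4]>40:
        p=ray(c,*ce[i],.026);print(ce[i],s[i],p)
E
```

```text
[275.36744186 152.65581395] [267 145  17  17 215] [0.65259491 0.1122867  0.008     ]
[308.66826923 157.38461538] [301 150  16  16 208] [0.64095438 0.02866757 0.008     ]
[342.34433962 162.18396226] [335 154  16  17 212] [ 0.62918432 -0.05557104  0.008     ]
[375.98156682 166.88479263] [368 159  17  17 217] [ 0.61770568 -0.13938964  0.008     ]
[368.04826255 211.7992278 ] [356 199  25  26 518] [ 0.50517183 -0.11827982  0.026     ]
[262.06806283 213.98429319] [255 207  16  15 191] [0.49834437 0.14103037 0.026     ]
[442.64285714 221.43877551] [436 217  13  10  98] [ 0.48276324 -0.29930041  0.026     ]
[176.15921788 233.27094972] [165 224  24  20 358] [0.44976256 0.35202833 0.026     ]
[318.28787879 235.9469697 ] [311 229  15  15 132] [0.44554697 0.00282345 0.026     ]
```

View pics/cropA.png

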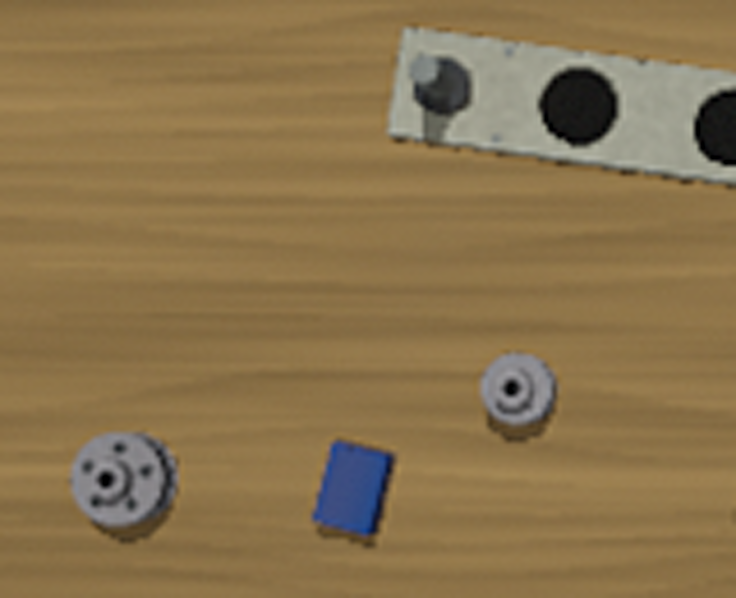

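View pics/cropB.png

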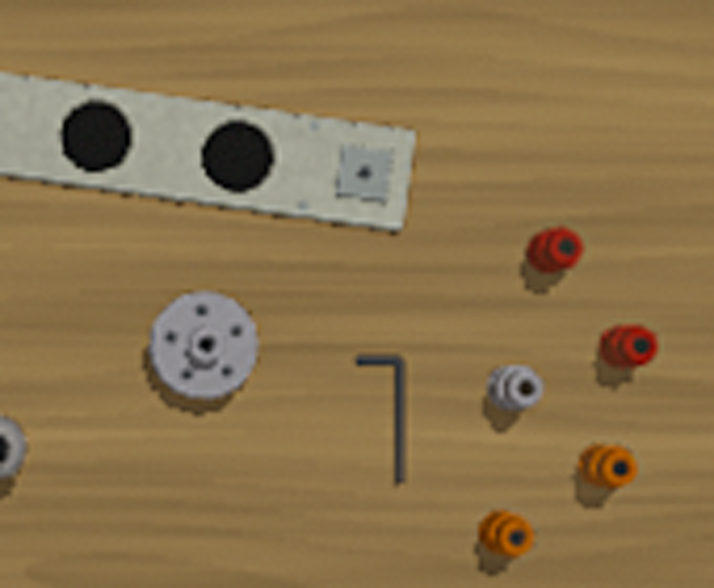

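```bash
python3 - <<'E'
from h import *
from rig import cams,monitor
im=cv2.imread("pics/top0.png");c=cams.get_calibration("top")
g=im.max(2).astype(float)
for n,(u,v),z in [("26",(445,222.4),.04),("38",(260.9,214.2),.04),("50",(173,234.2),.04),("62",(368.7,211.8),.04),("bottle",(318,238),.068)]:
    w=g[int(v)-3:int(v)+5,int(u)-3:int(u)+5]; yy,xx=np.mgrid[int(v)-3:int(v)+5,int(u)-3:int(u)+5]
    wt=np.clip(110-w,0,None); k=wt.sum()
    uu,vv=(xx*wt).sum()/k,(yy*wt).sum()/k
    print(n,uu.round(1),vv.round(1),"eye",ray(c,u,v,z).round(4),"bore",ray(c,uu,vv,z).round(4))
o=monitor.get_obs();w=cams.get_calibration("wrist")
T=R.from_quat(o["eef_rot"]);C=R.from_quat(w["attitude"])
np.savez("wc.npz",p=T.inv().apply(w["position"]-o["position"]),r=(T.inv()*C).as_quat())
print(T.inv().apply(w["position"]-o["position"]), (T.inv()*C).apply([0,0,-1]),T.apply([1,0,0]))
E
```

```text
26 444.7 222.2 eye [ 0.4804 -0.3013  0.04  ] bore [ 0.4808 -0.3005  0.04  ]
38 260.9 214.7 eye [0.4975 0.1416 0.04  ] bore [0.4963 0.1416 0.04  ]
50 173.7 234.7 eye [0.4478 0.3547 0.04  ] bore [0.4467 0.3529 0.04  ]
62 368.4 211.8 eye [ 0.5048 -0.1186  0.04  ] bore [ 0.5049 -0.1179  0.04  ]
bottle 317.8 237.3 eye [0.442  0.0023 0.068 ] bore [0.4437 0.0028 0.068 ]
[-0.00107098 -0.07808199 -0.14423015] [-3.40604161e-04  3.02506402e-01  9.53147292e-01] [ 0.39842262 -0.91720023 -0.00177534]
```

```bash
python3 -m jog '[{"travel":[0.6,0.8,-0.1],"delta_rot":[0,0,1],"grip":0},{"travel":[0.6,0.8,-0.1],"delta_rot":[0,0,1],"grip":0},{"travel":[0.6,0.8,-0.1],"delta_rot":[0,0,1],"grip":0},{"travel":[0.6,0.8,-0.1],"delta_rot":[0,0,1],"grip":0},{"travel":[0.6,0.8,-0.1],"delta_rot":[0,0,1],"grip":0},{"travel":[0.6,0.8,-0.1],"delta_rot":[0,0,1],"grip":0},{"travel":[0.6,0.8,-0.1],"delta_rot":[0,0,1],"grip":0},{"travel":[0.6,0.8,-0.1],"delta_rot":[0,0,1],"grip":0},{"travel":[0.6,0.8,-0.1],"delta_rot":[0,0,1],"grip":0},{"travel":[0.6,0.8,-0.1],"delta_rot":[0,0,1],"grip":0},{"travel":[0.6,0.8,0],"delta_rot":[0,0,1],"grip":0},{"travel":[0.6,0.8,0],"delta_rot":[0,0,1],"grip":0}]'
```

```text
time_s: 1.15
position: [0.4292, -0.3318, 0.2057]
eef_rot: [0.998, -0.055, -0.0, -0.0]
ft_force: [0.1, 0.1, 0.5]
grip_width: 0.0856
```

```bash
python3 -m jog '[{"travel":[0.2,0.12,-0.2],"delta_rot":[0,0,1],"grip":0},{"travel":[0.2,0.12,-0.2],"delta_rot":[0,0,1],"grip":0},{"travel":[0.2,0.12,-0.2],"delta_rot":[0,0,1],"grip":0},{"travel":[0.2,0.12,-0.2],"delta_rot":[0,0,1],"grip":0},{"travel":[0.2,0.12,-0.2],"delta_rot":[0,0,1],"grip":0},{"travel":[0.2,0.12,-0.2],"delta_rot":[0,0,1],"grip":0},{"travel":[0.2,0.12,-0.2],"delta_rot":[0,0,1],"grip":0},{"travel":[0.2,0.12,-0.2],"delta_rot":[0,0,1],"grip":0},{"travel":[0.2,0.12,-0.2],"delta_rot":[0,0,1],"grip":0},{"travel":[0.2,0.12,-0.2],"delta_rot":[0,0,1],"grip":0},{"travel":[0,0,-0.2],"delta_rot":[0,0,1],"grip":0},{"travel":[0,0,-0.2],"delta_rot":[0,0,1],"grip":0}]'
python3 -m jog '[{"travel":[0,0,0],"delta_rot":[0,0,1],"grip":0},{"travel":[0,0,0],"delta_rot":[0,0,1],"grip":0},{"travel":[0,0,0],"delta_rot":[0,0,1],"grip":0},{"travel":[0,0,0],"delta_rot":[0,0,1],"grip":0},{"travel":[0,0,0],"delta_rot":[0,0,1],"grip":0},{"travel":[0,0,0],"delta_rot":[0,0,0.7],"grip":0},{"travel":[0,0,0],"delta_rot":[0,0,0],"grip":0.4}]'
cat > look.py <<'E'
import sys
from h import *
from rig import monitor,cams
o=monitor.get_obs();c=cams.get_calibration("wrist");im=cams.get_image("wrist")
cv2.imwrite(f"pics/{sys.argv[1]}.png",im)
np.savez(f"pics/{sys.argv[1]}.npz",**c)
print(o["time_s"],o["position"].round(4),R.from_quat(o["eef_rot"]).apply([1,0,0]).round(3),o["q"].round(2),o["ft_force"].round(1))
E
python3 look.py w1
```

```text
time_s: 2.15
position: [0.479, -0.3029, 0.1457]
eef_rot: [0.892, 0.452, -0.0, -0.0]
ft_force: [0.2, 0.9, 1.0]
grip_width: 0.0854
time_s: 2.73
position: [0.4787, -0.3031, 0.146]
eef_rot: [0.755, 0.656, -0.0, -0.0]
ft_force: [-0.6, -0.0, -0.4]
grip_width: 0.0758
2.7333 [ 0.4787 -0.3031  0.146 ] [0.139 0.99  0.   ] [-0.68  0.23 -0.27  1.07 -0.   -0.54] [-0.6 -0.  -0.4]
```

View pics/w1.png

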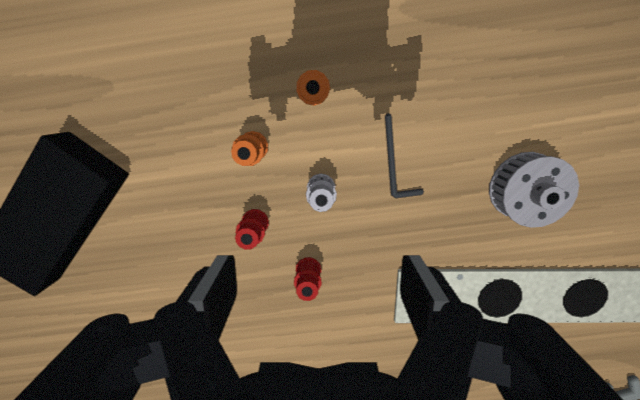

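The wrist view shows pulley_26's bore at (320,200), clear of the fingers' jaw line. pulley_62's bore is at (553,197), and two pads are at (500,298) and (586,297).

```bash
cat > m.py <<'E'
import sys
from h import *
# m.py name  u,v,z,rad ...: dark-blob centroid near u,v and ray onto z
nm=sys.argv[1];im=cv2.imread(f"pics/{nm}.png");c=dict(np.load(f"pics/{nm}.npz"))
g=im.max(2)
for a in sys.argv[2:]:
    u,v,z,r,th=[float(x) for x in a.split(",")]
    m=(g<th).astype(np.uint8); k=np.zeros_like(m);cv2.circle(k,(int(u),int(v)),int(r),1,-1);m*=k
    n,l,s,ce=cv2.connectedComponentsWithStats(m)
    i=1+np.argmax(s[1:,4]); print(ce[i].round(1),s[i].tolist(),ray(c,*ce[i],z).round(4))
E
python3 m.py w1 320,200,.04,8,80 553,197,.04,12,80 500,298,.008,40,60 586,297,.008,40,60
```

```text
[320.9 200. ] [316, 195, 11, 11, 96] [ 0.4816 -0.2997  0.04  ]
[552.5 198. ] [547, 193, 12, 11, 108] [ 0.5056 -0.1161  0.04  ]
[499.5 297.7] [478, 279, 44, 38, 1237] [ 0.6177 -0.1381  0.008 ]
[584.9 297.6] [563, 279, 45, 38, 1250] [ 0.6294 -0.0538  0.008 ]
```

```bash
python3 -m jog '[{"travel":[0.1,0.12,-0.6],"delta_rot":[0,0,0],"grip":0.4},{"travel":[0,0,-0.8],"delta_rot":[0,0,0],"grip":0.4},{"travel":[0,0,-0.8],"delta_rot":[0,0,0],"grip":0.4},{"travel":[0,0,-0.8],"delta_rot":[0,0,0],"grip":0.4},{"travel":[0,0,-0.7],"delta_rot":[0,0,0],"grip":0.4},{"travel":[0,0,-0.6],"delta_rot":[0,0,0],"grip":0.4},{"travel":[0,0,-0.4],"delta_rot":[0,0,0],"grip":0.4},{"travel":[0,0,0],"delta_rot":[0,0,0],"grip":0.4},{"travel":[0,0,0],"delta_rot":[0,0,0],"grip":0.4}]'; python3 look.py w2
```

```text
time_s: 3.53
position: [0.4812, -0.3, 0.0285]
eef_rot: [0.755, 0.656, -0.0, -0.001]
ft_force: [0.8, -0.9, 0.5]
grip_width: 0.0513
3.5333 [ 0.4812 -0.3     0.0285] [0.14  0.99  0.001] [-0.67  0.36 -0.38  0.83  0.   -0.53] [ 0.8 -0.9  0.5]
```

View pics/w2.png

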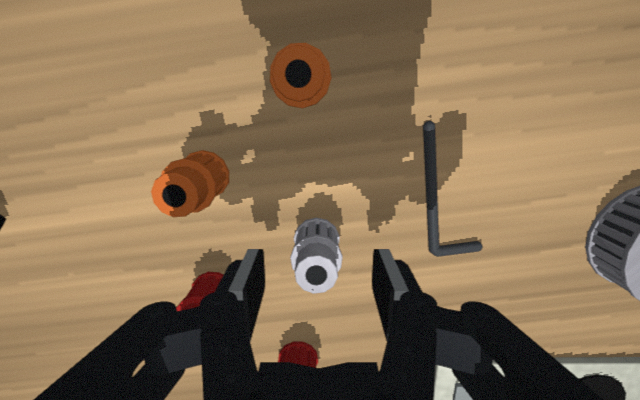

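The hub, with its bore at (317,275), sits centred between the fingers. Closing now.

```bash
python3 m.py w2 317,275,.04,14,80; python3 -m jog '[{"travel":[0,0,0],"delta_rot":[0,0,0],"grip":0.8},{"travel":[0,0,0],"delta_rot":[0,0,0],"grip":1},{"travel":[0,0,0],"delta_rot":[0,0,0],"grip":1},{"travel":[0,0,0],"delta_rot":[0,0,0],"grip":1},{"travel":[0,0,0],"delta_rot":[0,0,0],"grip":1},{"travel":[0,0,0],"delta_rot":[0,0,0],"grip":1},{"travel":[0,0,0],"delta_rot":[0,0,0],"grip":1},{"travel":[0,0,0],"delta_rot":[0,0,0],"grip":1}]'; python3 look.py w3
```

```text
[315.8 274.9] [306, 266, 21, 19, 302] [ 0.4822 -0.2998  0.04  ]
time_s: 4.25
position: [0.4824, -0.301, 0.0302]
eef_rot: [0.755, 0.656, 0.0, 0.001]
ft_force: [-0.6, -0.2, 6.0]
grip_width: 0.0173
4.25 [ 0.4824 -0.301   0.0302] [ 0.14   0.99  -0.001] [-0.67  0.36 -0.38  0.83 -0.   -0.53] [-0.6 -0.2  6. ]
```

View pics/w3.png

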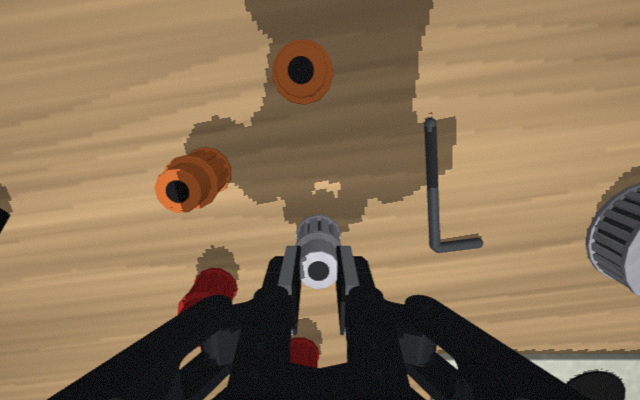

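```bash
python3 -m jog '[{"travel":[0,0,0.3],"delta_rot":[0,0,0],"grip":1},{"travel":[0,0,0.7],"delta_rot":[0,0,0],"grip":1},{"travel":[0,0,1],"delta_rot":[0,0,0],"grip":1},{"travel":[0,0.2,1],"delta_rot":[0,0,0],"grip":1},{"travel":[0.3,0.6,1],"delta_rot":[0,0,0],"grip":1},{"travel":[0.6,1,0.2],"delta_rot":[0,0,0],"grip":1},{"travel":[0.6,1,0],"delta_rot":[0,0,0],"grip":1},{"travel":[0.6,1,0],"delta_rot":[0,0,0],"grip":1},{"travel":[0.6,1,0],"delta_rot":[0,0,0],"grip":1},{"travel":[0.6,1,0],"delta_rot":[0,0,0],"grip":1},{"travel":[0.6,1,0],"delta_rot":[0,0,0],"grip":1},{"travel":[0.6,1,0],"delta_rot":[0,0,0],"grip":1}]'
python3 -m jog '[{"travel":[0.8,1,0],"delta_rot":[0,0,0],"grip":1},{"travel":[0.8,1,0],"delta_rot":[0,0,0],"grip":1},{"travel":[0.8,1,0],"delta_rot":[0,0,0],"grip":1},{"travel":[0.6,0.8,0],"delta_rot":[0,0,0],"grip":1},{"travel":[0,0,0],"delta_rot":[0,0,0],"grip":1},{"travel":[0,0,0],"delta_rot":[0,0,0],"grip":1}]'; python3 look.py w4
```

```text
time_s: 5.3
position: [0.5941, -0.1038, 0.1339]
eef_rot: [0.755, 0.656, -0.0, -0.0]
ft_force: [1.1, -0.4, -1.1]
grip_width: 0.0169
time_s: 5.8
position: [0.6692, -0.009, 0.1336]
eef_rot: [0.754, 0.657, -0.0, -0.0]
ft_force: [-0.5, -0.1, -0.5]
grip_width: 0.0164
5.8 [ 0.6692 -0.009   0.1336] [ 0.137  0.991 -0.   ] [-0.11  0.41 -0.05  1.11 -0.    0.03] [-0.5 -0.1 -0.5]
```

View pics/w4.png

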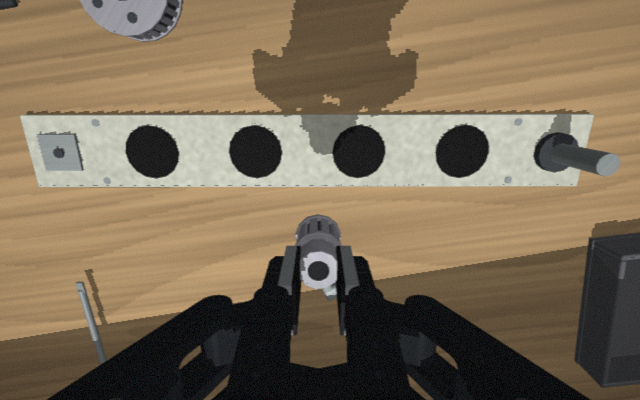

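The wrist view shows all four pads at (152,152), (255,151), (358,151) and (462,151). The pin is at the right end, and pulley_26 is held upright with its bore at (318,270).

```bash
python3 m.py w4 152,152,.008,45,55 255,152,.008,45,55 358,151,.008,45,50 462,151,.008,45,55 318,270,.1438,13,80;python3 m.py w3 318,270,.04,13,80; python3 - <<'E'
from h import *
P=np.array([ray(dict(np.load("pics/w4.npz")),*x,.008) for x in []])
E
```

```text
[151.8 151.2] [126, 126, 53, 52, 2068] [ 0.6173 -0.1388  0.008 ]
[255.1 151.1] [230, 126, 51, 52, 2038] [ 0.6289 -0.0544  0.008 ]
[358.2 150.9] [333, 125, 52, 52, 2046] [0.6403 0.0299 0.008 ]
[461.8 150.7] [436, 125, 52, 52, 2067] [0.6519 0.1144 0.008 ]
[317.9 270.5] [308, 262, 21, 18, 305] [ 0.6688 -0.0076  0.1438]
[318.  270.6] [308, 262, 21, 18, 299] [ 0.4823 -0.2996  0.04  ]
```

```bash
python3 -m jog '[{"travel":[-0.1,0.5,0],"delta_rot":[0,0,0],"grip":1},{"travel":[-0.1,0.9,0],"delta_rot":[0,0,0],"grip":1},{"travel":[-0.1,0.9,0],"delta_rot":[0,0,0],"grip":1},{"travel":[-0.1,0.9,-0.1],"delta_rot":[0,0,0],"grip":1},{"travel":[-0.1,0.9,-0.3],"delta_rot":[0,0,0],"grip":1},{"travel":[-0.18,0.77,-0.5],"delta_rot":[0,0,0],"grip":1},{"travel":[0,0,-0.7],"delta_rot":[0,0,0],"grip":1},{"travel":[0,0,-0.7],"delta_rot":[0,0,0],"grip":1},{"travel":[0,0,-0.6],"delta_rot":[0,0,0],"grip":1},{"travel":[0,0,-0.4],"delta_rot":[0,0,0],"grip":1},{"travel":[0,0,-0.2],"delta_rot":[0,0,0],"grip":1},{"travel":[0,0,0],"delta_rot":[0,0,0],"grip":1}]'; python3 look.py w5;  python3 m.py w5 318,270,.0523,13,80
```

```text
time_s: 6.85
position: [0.6505, 0.111, 0.0451]
eef_rot: [0.755, 0.656, -0.001, -0.001]
ft_force: [-0.2, 0.6, -0.7]
grip_width: 0.0168
6.85 [0.6505 0.111  0.0451] [ 0.14  0.99 -0.  ] [ 0.07  0.48 -0.15  0.94  0.    0.21] [-0.2  0.6 -0.7]
[317.9 270.5] [308, 262, 21, 18, 303] [0.6518 0.1122 0.0523]
```

View pics/w5.png

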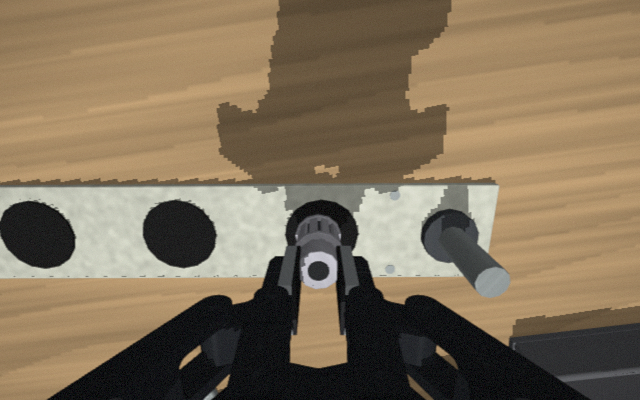

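```bash
python3 m.py w5 318,270,.055,13,80 180,233,.008,45,55 38,235,.008,45,55; python3 - <<'E'
from rig import monitor
for i in range(3): print(monitor.get_obs()["position"].round(4))
E
```

```text
[317.9 270.5] [308, 262, 21, 18, 303] [0.6503 0.1124 0.055 ]
[179.  233.4] [144, 200, 72, 67, 3701] [0.6404 0.0296 0.008 ]
[ 37.  234.1] [0, 201, 75, 67, 3758] [ 0.6289 -0.0549  0.008 ]
[0.6515 0.1111 0.0462]
[0.6515 0.1111 0.0462]
[0.6515 0.1111 0.0462]
```

```bash
python3 -m jog '[{"travel":[0.06,0.06,0],"delta_rot":[0,0,0],"grip":1},{"travel":[0,0,-0.1],"delta_rot":[0,0,0],"grip":1},{"travel":[0,0,-0.06],"delta_rot":[0,0,0],"grip":1},{"travel":[0,0,-0.04],"delta_rot":[0,0,0],"grip":1},{"travel":[0,0,0],"delta_rot":[0,0,0],"grip":1}]'; python3 -m jog '[{"travel":[0,0,-0.04],"delta_rot":[0,0,0],"grip":1},{"travel":[0,0,0],"delta_rot":[0,0,0],"grip":1}]'
```

```text
time_s: 7.32
position: [0.6535, 0.113, 0.0413]
eef_rot: [0.755, 0.656, 0.0, 0.0]
ft_force: [0.5, -0.5, -0.9]
grip_width: 0.0164
time_s: 7.48
position: [0.6534, 0.113, 0.0402]
eef_rot: [0.755, 0.656, -0.0, -0.0]
ft_force: [0.1, 0.5, -0.4]
grip_width: 0.0169
```

```bash
python3 -m jog '[{"travel":[0,0,-0.04],"delta_rot":[0,0,0],"grip":1},{"travel":[0,0,0],"delta_rot":[0,0,0],"grip":1}]';python3 -m jog '[{"travel":[0,0,-0.04],"delta_rot":[0,0,0],"grip":1},{"travel":[0,0,0],"delta_rot":[0,0,0],"grip":1}]'; python3 look.py w6; python3 m.py w6 318,270,.049,13,80 170,245,.008,40,55 32,240,.008,40,55
```

```text
time_s: 7.65
position: [0.6534, 0.113, 0.0391]
eef_rot: [0.755, 0.656, -0.0, -0.0]
ft_force: [-0.3, 0.4, -0.8]
grip_width: 0.0166
time_s: 7.82
position: [0.6535, 0.113, 0.0383]
eef_rot: [0.755, 0.656, 0.0, 0.0]
ft_force: [-0.3, 0.2, -0.0]
grip_width: 0.0169
7.8167 [0.6535 0.113  0.0383] [0.14 0.99 0.  ] [ 0.07  0.49 -0.15  0.93  0.    0.21] [-0.3  0.2 -0. ]
[318.  270.4] [308, 261, 21, 19, 298] [0.6529 0.1145 0.049 ]
[170.6 236.3] [133, 205, 75, 64, 3590] [0.6422 0.0299 0.008 ]
[ 28.1 236.5] [0, 202, 61, 67, 3270] [ 0.6308 -0.0519  0.008 ]
```

View pics/w6.png

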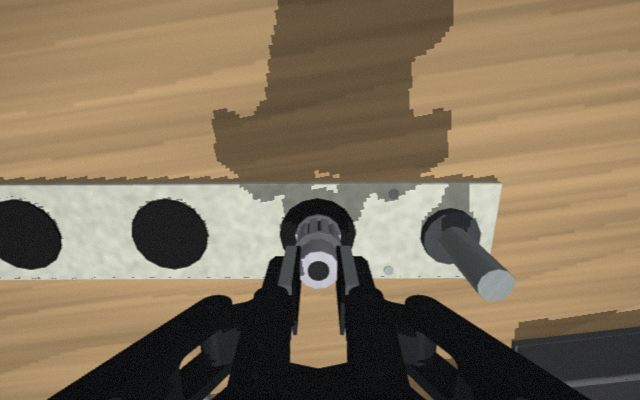

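```bash
python3 m.py w6 318,270,.048,13,80 170,233,.008,48,55;python3 -m jog '[{"travel":[0,0,-0.04],"delta_rot":[0,0,0],"grip":1},{"travel":[0,0,0],"delta_rot":[0,0,0],"grip":1}]'
```

```text
[318.  270.4] [308, 261, 21, 19, 298] [0.6534 0.1144 0.048 ]
[169.4 233.4] [132, 199, 76, 70, 3998] [0.6404 0.0296 0.008 ]
time_s: 8.03
position: [0.6537, 0.113, 0.0382]
eef_rot: [0.755, 0.656, 0.0, 0.0]
ft_force: [-0.5, 0.9, 4.2]
grip_width: 0.0167
```

Contact is confirmed at 4 N. The bore is about 1.5 mm too far in x, so I'll correct that before releasing.

```bash
python3 -m jog '[{"travel":[0,0,0.12],"delta_rot":[0,0,0],"grip":1},{"travel":[-0.05,-0.01,0],"delta_rot":[0,0,0],"grip":1},{"travel":[0,0,0],"delta_rot":[0,0,0],"grip":1},{"travel":[0,0,-0.06],"delta_rot":[0,0,0],"grip":1},{"travel":[0,0,-0.04],"delta_rot":[0,0,0],"grip":1},{"travel":[0,0,0],"delta_rot":[0,0,0],"grip":1},{"travel":[0,0,-0.02],"delta_rot":[0,0,0],"grip":1},{"travel":[0,0,0],"delta_rot":[0,0,0],"grip":1}]'
```

```text
time_s: 8.7
position: [0.6525, 0.1127, 0.0382]
eef_rot: [0.755, 0.656, 0.0, 0.0]
ft_force: [-1.8, -1.1, 6.3]
grip_width: 0.0169
```

```bash
python3 -m jog '[{"travel":[0,0,0],"delta_rot":[0,0,0],"grip":0.7},{"travel":[0,0,0],"delta_rot":[0,0,0],"grip":0.5},{"travel":[0,0,0],"delta_rot":[0,0,0],"grip":0.4},{"travel":[0,0,0],"delta_rot":[0,0,0],"grip":0.4},{"travel":[0,0,0],"delta_rot":[0,0,0],"grip":0.4},{"travel":[0,0,0.2],"delta_rot":[0,0,0],"grip":0.4},{"travel":[0,0,0.6],"delta_rot":[0,0,0],"grip":0.4},{"travel":[0,0,0.8],"delta_rot":[0,0,0],"grip":0.4},{"travel":[0,0,1],"delta_rot":[0,0,0],"grip":0.4},{"travel":[-0.4,0.1,1],"delta_rot":[0,0,0],"grip":0.4},{"travel":[-0.8,0.2,0.4],"delta_rot":[0,0,0],"grip":0.4},{"travel":[-1,0.2,0],"delta_rot":[0,0,0],"grip":0.4}]'; python3 -m jog '[{"travel":[-1,0.2,0],"delta_rot":[0,0,0],"grip":0.4},{"travel":[-1,0.2,0],"delta_rot":[0,0,0],"grip":0.4},{"travel":[-1,0.2,0],"delta_rot":[0,0,0],"grip":0.4},{"travel":[-0.8,0.1,0],"delta_rot":[0,0,0],"grip":0.4},{"travel":[-0.2,0.1,0],"delta_rot":[0,0,0],"grip":0.4},{"travel":[0,0,0],"delta_rot":[0,0,0],"grip":0.4}]'; python3 look.py w7
```

```text
time_s: 9.7
position: [0.6012, 0.1255, 0.1419]
eef_rot: [0.755, 0.656, 0.004, 0.003]
ft_force: [0.0, 0.8, 0.2]
grip_width: 0.0513
time_s: 10.2
position: [0.4959, 0.1456, 0.1376]
eef_rot: [0.755, 0.656, -0.0, -0.0]
ft_force: [0.6, -0.2, -0.1]
grip_width: 0.0511
10.2 [0.4959 0.1456 0.1376] [0.139 0.99  0.   ] [ 0.16  0.16 -0.39  1.03  0.    0.3 ] [ 0.6 -0.2 -0.1]
```

View pics/w7.png

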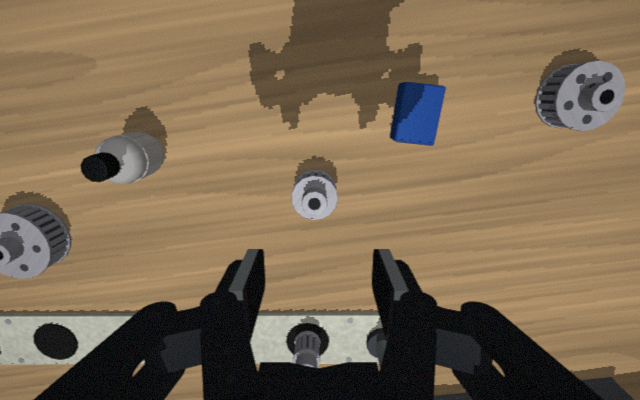

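pulley_26 is standing on its pad at (307,345). pulley_38's bore is at (314,204) and pulley_50's is at (607,97).

```bash
python3 m.py w7 314,204,.04,9,80 607,97,.04,11,80
```

```text
[314.  203.4] [309, 198, 11, 12, 103] [0.4981 0.1435 0.04  ]
[606.4  96.4] [600, 90, 14, 14, 158] [0.4482 0.3586 0.04  ]
```

```bash
python3 -m jog '[{"travel":[0.08,-0.14,-0.5],"delta_rot":[0,0,0],"grip":0.4},{"travel":[0,0,-0.8],"delta_rot":[0,0,0],"grip":0.4},{"travel":[0,0,-0.8],"delta_rot":[0,0,0],"grip":0.4},{"travel":[0,0,-0.8],"delta_rot":[0,0,0],"grip":0.4},{"travel":[0,0,-0.7],"delta_rot":[0,0,0],"grip":0.4},{"travel":[0,0,-0.4],"delta_rot":[0,0,0],"grip":0.4},{"travel":[0,0,-0.24],"delta_rot":[0,0,0],"grip":0.4},{"travel":[0,0,0],"delta_rot":[0,0,0],"grip":0.4}]'; python3 look.py w8
```

```text
time_s: 10.92
position: [0.4994, 0.1415, 0.0303]
eef_rot: [0.755, 0.656, -0.001, -0.0]
ft_force: [-0.3, -0.4, -0.4]
grip_width: 0.0512
10.9167 [0.4994 0.1415 0.0303] [ 0.14  0.99 -0.  ] [ 0.15  0.29 -0.49  0.8  -0.    0.29] [-0.3 -0.4 -0.4]
```

View pics/w8.png

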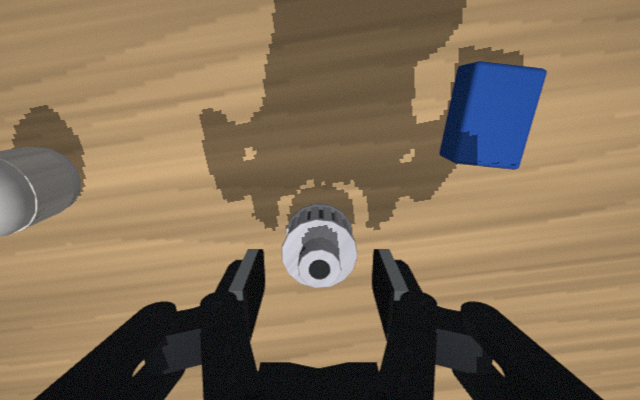

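pulley_38's hub is centred, with its bore at (319,269). Closing after raising a little.

```bash
python3 -m jog '[{"travel":[0,0,0.06],"delta_rot":[0,0,0],"grip":0.7},{"travel":[0,0,0],"delta_rot":[0,0,0],"grip":1},{"travel":[0,0,0],"delta_rot":[0,0,0],"grip":1},{"travel":[0,0,0],"delta_rot":[0,0,0],"grip":1},{"travel":[0,0,0],"delta_rot":[0,0,0],"grip":1},{"travel":[0,0,0],"delta_rot":[0,0,0],"grip":1},{"travel":[0,0,0],"delta_rot":[0,0,0],"grip":1}]'; python3 look.py w9;python3 m.py w9 318,270,.04,13,80
```

```text
time_s: 11.55
position: [0.5007, 0.1418, 0.0344]
eef_rot: [0.755, 0.656, 0.001, 0.001]
ft_force: [-1.0, -1.1, 6.6]
grip_width: 0.0161
11.55 [0.5007 0.1418 0.0344] [0.14 0.99 0.  ] [ 0.15  0.28 -0.48  0.8  -0.    0.29] [-1.  -1.1  6.6]
[318.  264.2] [309, 257, 19, 15, 220] [0.4995 0.1433 0.04  ]
```

View pics/w9.png

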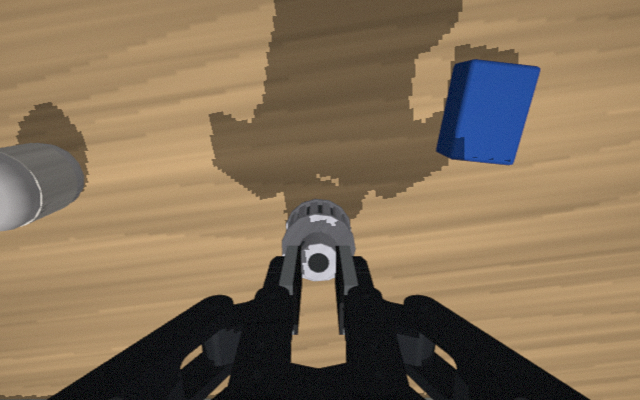

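```bash
python3 -m jog '[{"travel":[0,0,0],"delta_rot":[0,0,0],"grip":1},{"travel":[0,0,0],"delta_rot":[0,0,0],"grip":1}]'
```

```text
time_s: 11.77
position: [0.5007, 0.1418, 0.0344]
eef_rot: [0.755, 0.656, 0.001, 0.001]
ft_force: [0.2, -0.4, 6.3]
grip_width: 0.0156
```

```bash
python3 -m jog '[{"travel":[0,0,0.3],"delta_rot":[0,0,0],"grip":1},{"travel":[0,0,0.6],"delta_rot":[0,0,0],"grip":1},{"travel":[0,0,0.9],"delta_rot":[0,0,0],"grip":1},{"travel":[0.2,-0.2,0.9],"delta_rot":[0,0,0],"grip":1},{"travel":[0.6,-0.5,0.6],"delta_rot":[0,0,0],"grip":1},{"travel":[1,-0.8,0.2],"delta_rot":[0,0,0],"grip":1},{"travel":[1,-0.8,0],"delta_rot":[0,0,0],"grip":1},{"travel":[1,-0.8,0],"delta_rot":[0,0,0],"grip":1},{"travel":[1,-0.8,0],"delta_rot":[0,0,0],"grip":1},{"travel":[0.6,-0.5,0],"delta_rot":[0,0,0],"grip":1},{"travel":[0.2,-0.1,-0.3],"delta_rot":[0,0,0],"grip":1},{"travel":[0,0,-0.5],"delta_rot":[0,0,0],"grip":1}]'; python3 -m jog '[{"travel":[0,0,-0.6],"delta_rot":[0,0,0],"grip":1},{"travel":[0,0,-0.6],"delta_rot":[0,0,0],"grip":1},{"travel":[0,0,-0.5],"delta_rot":[0,0,0],"grip":1},{"travel":[0,0,-0.2],"delta_rot":[0,0,0],"grip":1},{"travel":[0,0,0],"delta_rot":[0,0,0],"grip":1},{"travel":[0,0,0],"delta_rot":[0,0,0],"grip":1}]';  python3 look.py w10
```

```text
time_s: 12.77
position: [0.6418, 0.0284, 0.1015]
eef_rot: [0.755, 0.655, 0.002, 0.001]
ft_force: [-0.5, -0.6, -1.0]
grip_width: 0.0156
time_s: 13.27
position: [0.6384, 0.0298, 0.0524]
eef_rot: [0.755, 0.656, -0.0, -0.0]
ft_force: [-0.6, -0.3, -0.3]
grip_width: 0.016
13.2667 [0.6384 0.0298 0.0524] [0.139 0.99  0.   ] [-0.05  0.44 -0.2   0.94  0.    0.08] [-0.6 -0.3 -0.3]
```

View pics/w10.png

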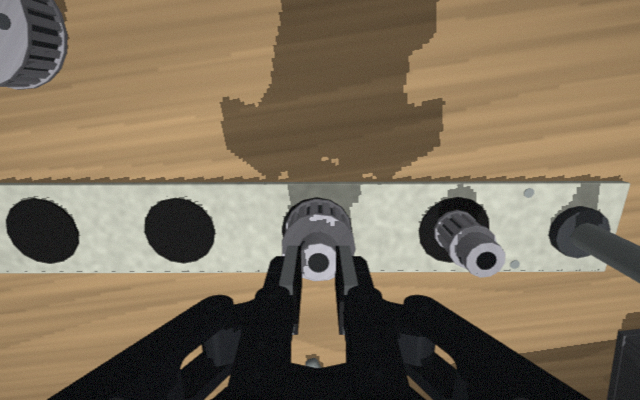

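pulley_38 is upright over pad_b's neighbour position. pulley_26's bore is at (486,261), and the two free pads are at (42,230) and (180,230).

```bash
python3 m.py w10 318,263,.058,13,80 486,261,.048,13,80 180,230,.008,48,55 42,230,.008,42,55
```

```text
[318.  262.2] [308, 253, 21, 19, 289] [0.6364 0.0315 0.058 ]
[486.  260.2] [477, 252, 19, 18, 266] [0.6524 0.1149 0.048 ]
[179.2 230. ] [145, 198, 70, 65, 3439] [ 0.6289 -0.0546  0.008 ]
[ 42.1 230.3] [6, 198, 73, 65, 3500] [ 0.6173 -0.1391  0.008 ]
```

```bash
python3 -m jog '[{"travel":[0.13,-0.06,-0.1],"delta_rot":[0,0,0],"grip":1},{"travel":[0,0,-0.1],"delta_rot":[0,0,0],"grip":1},{"travel":[0,0,-0.08],"delta_rot":[0,0,0],"grip":1},{"travel":[0,0,0],"delta_rot":[0,0,0],"grip":1},{"travel":[0,0,0],"delta_rot":[0,0,0],"grip":1}]'; python3 look.py w11;  python3 m.py w11 318,263,.051,13,80 175,232,.008,48,55
```

```text
time_s: 13.73
position: [0.6424, 0.0277, 0.0457]
eef_rot: [0.755, 0.656, -0.0, -0.0]
ft_force: [0.6, 0.5, -1.5]
grip_width: 0.0158
13.7333 [0.6424 0.0277 0.0457] [ 0.14  0.99 -0.  ] [-0.06  0.45 -0.19  0.93  0.    0.08] [ 0.6  0.5 -1.5]
[318.  262.2] [308, 253, 21, 19, 287] [0.6405 0.0293 0.051 ]
[176.4 227.8] [141, 195, 72, 67, 3725] [ 0.6289 -0.0546  0.008 ]
```

```bash
python3 -m jog '[{"travel":[0,0,-0.06],"delta_rot":[0,0,0],"grip":1},{"travel":[0,0,-0.04],"delta_rot":[0,0,0],"grip":1},{"travel":[0,0,0],"delta_rot":[0,0,0],"grip":1},{"travel":[0,0,0],"delta_rot":[0,0,0],"grip":1}]';python3 -m jog '[{"travel":[0,0,-0.04],"delta_rot":[0,0,0],"grip":1},{"travel":[0,0,0],"delta_rot":[0,0,0],"grip":1},{"travel":[0,0,0],"delta_rot":[0,0,0],"grip":1}]'
```

```text
time_s: 14.12
position: [0.6423, 0.0277, 0.0431]
eef_rot: [0.755, 0.656, -0.0, -0.0]
ft_force: [-0.2, -0.3, -0.8]
grip_width: 0.0158
time_s: 14.37
position: [0.6426, 0.0277, 0.0425]
eef_rot: [0.755, 0.656, 0.0, 0.0]
ft_force: [-1.2, 0.3, -0.2]
grip_width: 0.0159
```

```bash
python3 -m jog '[{"travel":[0,0,-0.04],"delta_rot":[0,0,0],"grip":1},{"travel":[0,0,0],"delta_rot":[0,0,0],"grip":1},{"travel":[0,0,0],"delta_rot":[0,0,0],"grip":1}]'
```

```text
time_s: 14.62
position: [0.6427, 0.0277, 0.0424]
eef_rot: [0.755, 0.656, 0.0, 0.0]
ft_force: [-1.5, -1.3, 4.4]
grip_width: 0.016
```

```bash
python3 -m jog '[{"travel":[0,0,0],"delta_rot":[0,0,0],"grip":0.7},{"travel":[0,0,0],"delta_rot":[0,0,0],"grip":0.5},{"travel":[0,0,0],"delta_rot":[0,0,0],"grip":0.4},{"travel":[0,0,0],"delta_rot":[0,0,0],"grip":0.4},{"travel":[0,0,0],"delta_rot":[0,0,0],"grip":0.4},{"travel":[0,0,0.2],"delta_rot":[0,0,0],"grip":0.4},{"travel":[0,0,0.6],"delta_rot":[0,0,0],"grip":0.4},{"travel":[0,0,0.8],"delta_rot":[0,0,0],"grip":0.4},{"travel":[-0.1,0.2,1],"delta_rot":[0,0,0],"grip":0.4},{"travel":[-0.3,0.6,1],"delta_rot":[0,0,0],"grip":0.4},{"travel":[-0.6,1,0.3],"delta_rot":[0,0,0],"grip":0.4},{"travel":[-0.6,1,0],"delta_rot":[0,0,0],"grip":0.4}]'; python3 -m jog '[{"travel":[-0.6,1,0],"delta_rot":[0,0,0],"grip":0.4},{"travel":[-0.6,1,0],"delta_rot":[0,0,0],"grip":0.4},{"travel":[-0.6,1,0],"delta_rot":[0,0,0],"grip":0.4},{"travel":[-0.6,1,0],"delta_rot":[0,0,0],"grip":0.4},{"travel":[-0.6,1,0],"delta_rot":[0,0,0],"grip":0.4},{"travel":[-0.6,1,0],"delta_rot":[0,0,0],"grip":0.4},{"travel":[-0.6,1,0],"delta_rot":[0,0,0],"grip":0.4},{"travel":[-0.6,1,0],"delta_rot":[0,0,0],"grip":0.4},{"travel":[-0.6,1,0],"delta_rot":[0,0,0],"grip":0.4},{"travel":[-0.6,1,0],"delta_rot":[0,0,0],"grip":0.4},{"travel":[-0.2,0.3,0],"delta_rot":[0,0,0],"grip":0.4},{"travel":[0,0,0],"delta_rot":[0,0,0],"grip":0.4}]';python3 look.py w12
```

```text
time_s: 15.62
position: [0.6054, 0.098, 0.143]
eef_rot: [0.755, 0.655, 0.003, 0.002]
ft_force: [0.5, 0.6, -0.2]
grip_width: 0.0512
time_s: 16.62
position: [0.4463, 0.3569, 0.1391]
eef_rot: [0.754, 0.657, 0.0, -0.0]
ft_force: [1.1, -1.4, 0.3]
grip_width: 0.0511
16.6167 [0.4463 0.3569 0.1391] [0.136 0.991 0.   ] [ 0.56  0.25 -0.27  1.06  0.    0.7 ] [ 1.1 -1.4  0.3]
```

View pics/w12.png

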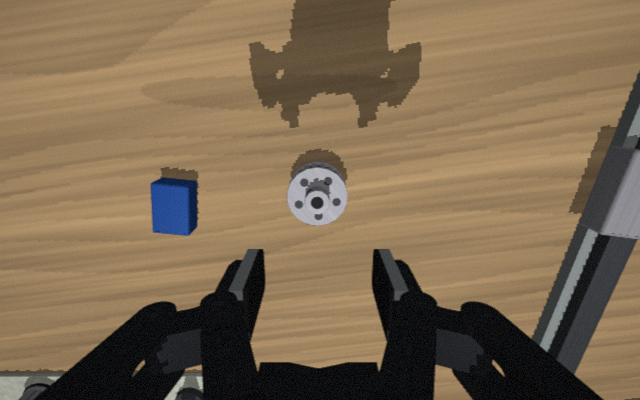

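```bash
python3 m.py w12 317,203,.04,8,80
```

```text
[316.6 202.3] [311, 197, 12, 12, 108] [0.4485 0.3569 0.04  ]
```

pulley_50's bore is at (317,202). Descending.

```bash
python3 -m jog '[{"travel":[0.09,-0.05,-0.5],"delta_rot":[0,0,0],"grip":0.4},{"travel":[0,0,-0.8],"delta_rot":[0,0,0],"grip":0.4},{"travel":[0,0,-0.8],"delta_rot":[0,0,0],"grip":0.4},{"travel":[0,0,-0.8],"delta_rot":[0,0,0],"grip":0.4},{"travel":[0,0,-0.7],"delta_rot":[0,0,0],"grip":0.4},{"travel":[0,0,-0.45],"delta_rot":[0,0,0],"grip":0.4},{"travel":[0,0,-0.3],"delta_rot":[0,0,0],"grip":0.4},{"travel":[0,0,0],"delta_rot":[0,0,0],"grip":0.4}]'; python3 look.py w13;python3 m.py w13 318,270,.04,13,80
```

```text
time_s: 17.33
position: [0.449, 0.3523, 0.028]
eef_rot: [0.755, 0.655, -0.002, -0.0]
ft_force: [1.0, 1.0, -0.2]
grip_width: 0.0515
17.3333 [0.449  0.3523 0.028 ] [ 0.141  0.99  -0.002] [ 0.55  0.37 -0.37  0.83 -0.    0.69] [ 1.   1.  -0.2]
[323.1 271.7] [315, 263, 17, 19, 237] [0.4486 0.356  0.04  ]
```

View pics/w13.png

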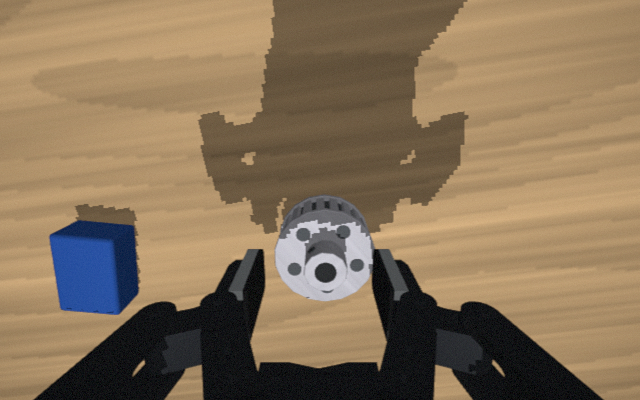

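The bore is at (325,272), about 2.5 mm off to +y. I'll shift +y and raise slightly, then close.

```bash
python3 -m jog '[{"travel":[0,0.09,0.08],"delta_rot":[0,0,0],"grip":0.4},{"travel":[0,0,0],"delta_rot":[0,0,0],"grip":0.7},{"travel":[0,0,0],"delta_rot":[0,0,0],"grip":1},{"travel":[0,0,0],"delta_rot":[0,0,0],"grip":1},{"travel":[0,0,0],"delta_rot":[0,0,0],"grip":1},{"travel":[0,0,0],"delta_rot":[0,0,0],"grip":1},{"travel":[0,0,0],"delta_rot":[0,0,0],"grip":1},{"travel":[0,0,0],"delta_rot":[0,0,0],"grip":1},{"travel":[0,0,0],"delta_rot":[0,0,0],"grip":1}]'; python3 look.py w14;python3 m.py w14 318,268,.04,13,80
```

```text
time_s: 18.13
position: [0.4506, 0.3567, 0.0334]
eef_rot: [0.755, 0.656, 0.001, 0.0]
ft_force: [-1.5, -0.4, 5.7]
grip_width: 0.016
18.1333 [0.4506 0.3567 0.0334] [0.139 0.99  0.001] [ 0.56  0.36 -0.36  0.84 -0.    0.7 ] [-1.5 -0.4  5.7]
[318.  264.4] [309, 256, 20, 18, 288] [0.4491 0.3583 0.04  ]
```

```bash
python3 -m jog '[{"travel":[0,0,0.3],"delta_rot":[0,0,0],"grip":1},{"travel":[0,0,0.6],"delta_rot":[0,0,0],"grip":1},{"travel":[0,0,0.9],"delta_rot":[0,0,0],"grip":1},{"travel":[0,-0.2,1],"delta_rot":[0,0,0],"grip":1},{"travel":[0.2,-0.5,1],"delta_rot":[0,0,0],"grip":1},{"travel":[0.4,-0.8,0.5],"delta_rot":[0,0,0],"grip":1},{"travel":[0.4,-1,0],"delta_rot":[0,0,0],"grip":1},{"travel":[0.4,-1,0],"delta_rot":[0,0,0],"grip":1},{"travel":[0.4,-1,0],"delta_rot":[0,0,0],"grip":1},{"travel":[0.4,-1,0],"delta_rot":[0,0,0],"grip":1},{"travel":[0.4,-1,0],"delta_rot":[0,0,0],"grip":1},{"travel":[0.4,-1,0],"delta_rot":[0,0,0],"grip":1}]'; python3 -m jog '[{"travel":[0.6,-1,0],"delta_rot":[0,0,0],"grip":1},{"travel":[0.6,-1,0],"delta_rot":[0,0,0],"grip":1},{"travel":[0.6,-1,0],"delta_rot":[0,0,0],"grip":1},{"travel":[0.6,-1,0],"delta_rot":[0,0,0],"grip":1},{"travel":[0.6,-1,0],"delta_rot":[0,0,0],"grip":1},{"travel":[0.6,-1,0],"delta_rot":[0,0,0],"grip":1},{"travel":[0.4,-1,0],"delta_rot":[0,0,0],"grip":1},{"travel":[0.2,-1,0],"delta_rot":[0,0,0],"grip":1},{"travel":[0,-0.8,0],"delta_rot":[0,0,0],"grip":1},{"travel":[0,-0.2,-0.3],"delta_rot":[0,0,0],"grip":1},{"travel":[0,0,-0.6],"delta_rot":[0,0,0],"grip":1},{"travel":[0,0,-0.6],"delta_rot":[0,0,0],"grip":1}]';  python3 -m jog '[{"travel":[0,0,-0.6],"delta_rot":[0,0,0],"grip":1},{"travel":[0,0,-0.6],"delta_rot":[0,0,0],"grip":1},{"travel":[0,0,-0.4],"delta_rot":[0,0,0],"grip":1},{"travel":[0,0,-0.2],"delta_rot":[0,0,0],"grip":1},{"travel":[0,0,0],"delta_rot":[0,0,0],"grip":1},{"travel":[0,0,0],"delta_rot":[0,0,0],"grip":1}]';python3 look.py w15;
```

```text
time_s: 19.18
position: [0.5246, 0.1676, 0.1396]
eef_rot: [0.755, 0.656, -0.0, -0.0]
ft_force: [-0.1, 0.5, -0.6]
grip_width: 0.016
time_s: 20.18
position: [0.63, -0.0565, 0.102]
eef_rot: [0.755, 0.656, 0.001, 0.0]
ft_force: [1.2, 0.1, -1.1]
grip_width: 0.0164
time_s: 20.68
position: [0.6297, -0.0559, 0.0571]
eef_rot: [0.755, 0.656, -0.0, -0.0]
ft_force: [-0.3, -0.3, -1.4]
grip_width: 0.0164
20.6833 [ 0.6297 -0.0559  0.0571] [0.139 0.99  0.   ] [-0.19  0.42 -0.21  0.94  0.   -0.05] [-0.3 -0.3 -1.4]
```

View pics/w15.png

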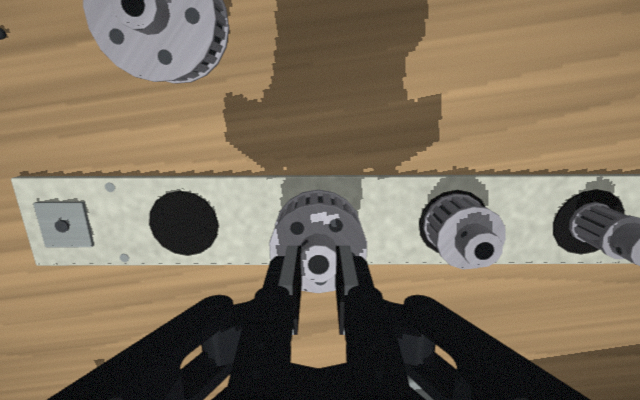

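pulley_50 is held over the third pad with its bore at (318,264). pulley_38 is on its pad with its bore at (484,250), and the free pad is at (183,222).

```bash
python3 m.py w15 318,264,.0637,13,80 484,250,.048,11,80 183,222,.008,48,55
```

```text
[318.1 264.1] [308, 255, 21, 19, 296] [ 0.6281 -0.0543  0.0637]
[483.9 250.5] [475, 242, 19, 18, 258] [0.6407 0.0304 0.048 ]
[183.3 222.5] [150, 191, 68, 64, 3347] [ 0.6173 -0.1388  0.008 ]
```

```bash
python3 -m jog '[{"travel":[0.03,-0.01,-0.2],"delta_rot":[0,0,0],"grip":1},{"travel":[0,0,-0.2],"delta_rot":[0,0,0],"grip":1},{"travel":[0,0,-0.1],"delta_rot":[0,0,0],"grip":1},{"travel":[0,0,-0.06],"delta_rot":[0,0,0],"grip":1},{"travel":[0,0,0],"delta_rot":[0,0,0],"grip":1},{"travel":[0,0,0],"delta_rot":[0,0,0],"grip":1}]'; python3 look.py w16;  python3 m.py w16 318,263,.0496,13,80 183,224,.008,48,55
```

```text
time_s: 21.23
position: [0.6304, -0.0565, 0.0429]
eef_rot: [0.755, 0.656, -0.0, -0.0]
ft_force: [-0.6, 1.2, -1.1]
grip_width: 0.0159
21.2333 [ 0.6304 -0.0565  0.0429] [ 0.14  0.99 -0.  ] [-0.19  0.44 -0.22  0.91 -0.   -0.05] [-0.6  1.2 -1.1]
[318.1 264.1] [309, 255, 20, 19, 293] [ 0.6287 -0.0548  0.0496]
[174.6 230.3] [138, 197, 74, 68, 3824] [ 0.6173 -0.1388  0.008 ]
```

Centred to within 0.5 mm. Lowering to contact.

```bash
python3 -m jog '[{"travel":[0,0,-0.04],"delta_rot":[0,0,0],"grip":1},{"travel":[0,0,0],"delta_rot":[0,0,0],"grip":1},{"travel":[0,0,0],"delta_rot":[0,0,0],"grip":1}]';python3 -m jog '[{"travel":[0,0,-0.04],"delta_rot":[0,0,0],"grip":1},{"travel":[0,0,0],"delta_rot":[0,0,0],"grip":1},{"travel":[0,0,0],"delta_rot":[0,0,0],"grip":1}]'
```

```text
time_s: 21.53
position: [0.6305, -0.0565, 0.0421]
eef_rot: [0.755, 0.656, 0.0, 0.0]
ft_force: [-0.2, 0.9, -0.9]
grip_width: 0.0165
time_s: 21.78
position: [0.6308, -0.0566, 0.0415]
eef_rot: [0.755, 0.656, 0.0, 0.0]
ft_force: [-0.3, 0.1, 1.1]
grip_width: 0.0164
```

```bash
python3 -m jog '[{"travel":[0,0,-0.03],"delta_rot":[0,0,0],"grip":1},{"travel":[0,0,0],"delta_rot":[0,0,0],"grip":1},{"travel":[0,0,0],"delta_rot":[0,0,0],"grip":1}]'
```

```text
time_s: 22.03
position: [0.6308, -0.0567, 0.0414]
eef_rot: [0.755, 0.656, 0.0, 0.0]
ft_force: [-1.8, -1.1, 5.6]
grip_width: 0.0164
```

```bash
python3 -m jog '[{"travel":[0,0,0],"delta_rot":[0,0,0],"grip":0.7},{"travel":[0,0,0],"delta_rot":[0,0,0],"grip":0.5},{"travel":[0,0,0],"delta_rot":[0,0,0],"grip":0.4},{"travel":[0,0,0],"delta_rot":[0,0,0],"grip":0.4},{"travel":[0,0,0],"delta_rot":[0,0,0],"grip":0.4},{"travel":[0,0,0.2],"delta_rot":[0,0,0],"grip":0.4},{"travel":[0,0,0.6],"delta_rot":[0,0,0],"grip":0.4},{"travel":[0,0,0.8],"delta_rot":[0,0,0],"grip":0.4},{"travel":[-0.2,-0.1,1],"delta_rot":[0,0,0],"grip":0.4},{"travel":[-0.6,-0.3,1],"delta_rot":[0,0,0],"grip":0.4},{"travel":[-0.8,-0.4,0.35],"delta_rot":[0,0,0],"grip":0.4},{"travel":[-0.8,-0.4,0],"delta_rot":[0,0,0],"grip":0.4}]'; python3 -m jog '[{"travel":[-0.8,-0.4,0],"delta_rot":[0,0,0],"grip":0.4},{"travel":[-0.8,-0.4,0],"delta_rot":[0,0,0],"grip":0.4},{"travel":[-0.7,-0.3,0],"delta_rot":[0,0,0],"grip":0.4},{"travel":[-0.3,-0.13,0],"delta_rot":[0,0,0],"grip":0.4},{"travel":[0,0,0],"delta_rot":[0,0,0],"grip":0.4},{"travel":[0,0,0],"delta_rot":[0,0,0],"grip":0.4}]';python3 look.py w17
```

```text
time_s: 23.03
position: [0.573, -0.0874, 0.1431]
eef_rot: [0.755, 0.656, 0.002, 0.003]
ft_force: [-0.2, -0.7, 0.5]
grip_width: 0.051
time_s: 23.53
position: [0.5061, -0.1174, 0.1395]
eef_rot: [0.755, 0.656, 0.001, 0.001]
ft_force: [1.5, 0.2, -0.1]
grip_width: 0.051
23.5333 [ 0.5061 -0.1174  0.1395] [0.14 0.99 0.  ] [-0.35  0.16 -0.38  1.03  0.   -0.21] [ 1.5  0.2 -0.1]
```

View pics/w17.png

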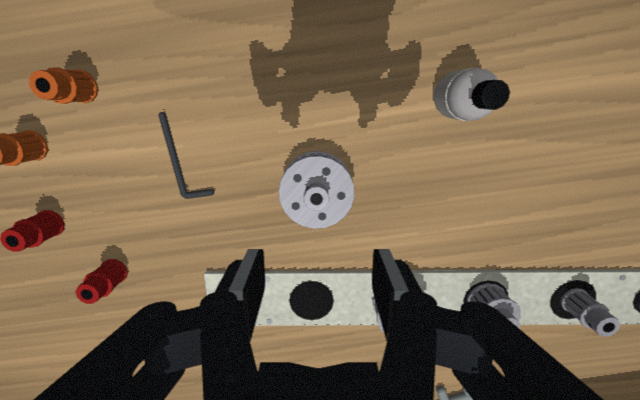

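pulley_62's bore is at (316,198). The bottle is well clear at (470,95).

```bash
python3 m.py w17 316,198,.04,8,80; python3 -m jog '[{"travel":[0,0,-0.5],"delta_rot":[0,0,0],"grip":0.4},{"travel":[0,0,-0.8],"delta_rot":[0,0,0],"grip":0.4},{"travel":[0,0,-0.8],"delta_rot":[0,0,0],"grip":0.4},{"travel":[0,0,-0.8],"delta_rot":[0,0,0],"grip":0.4},{"travel":[0,0,-0.6],"delta_rot":[0,0,0],"grip":0.4},{"travel":[0,0,-0.4],"delta_rot":[0,0,0],"grip":0.4},{"travel":[0,0,-0.2],"delta_rot":[0,0,0],"grip":0.4},{"travel":[0,0,0],"delta_rot":[0,0,0],"grip":0.4}]'; python3 look.py w18;python3 m.py w18 318,268,.04,13,80
```

```text
[316.  198.5] [311, 193, 11, 12, 103] [ 0.5054 -0.1175  0.04  ]
time_s: 24.25
position: [0.5055, -0.1168, 0.0355]
eef_rot: [0.755, 0.656, -0.0, -0.001]
ft_force: [0.2, 0.6, -0.2]
grip_width: 0.0516
24.25 [ 0.5055 -0.1168  0.0355] [0.139 0.99  0.   ] [-0.35  0.28 -0.48  0.81  0.   -0.21] [ 0.2  0.6 -0.2]
[314.1 266.5] [305, 258, 19, 18, 268] [ 0.506  -0.1174  0.04  ]
```

View pics/w18.png

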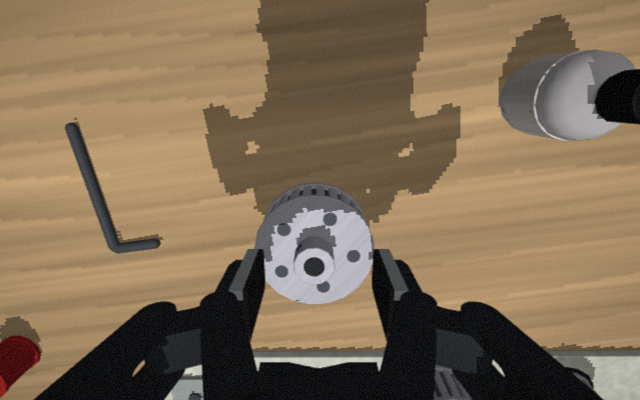

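```bash
python3 -m jog '[{"travel":[0,-0.06,-0.1],"delta_rot":[0,0,0],"grip":0.4},{"travel":[0,0,-0.08],"delta_rot":[0,0,0],"grip":0.6},{"travel":[0,0,0],"delta_rot":[0,0,0],"grip":0.8},{"travel":[0,0,0],"delta_rot":[0,0,0],"grip":1},{"travel":[0,0,0],"delta_rot":[0,0,0],"grip":1},{"travel":[0,0,0],"delta_rot":[0,0,0],"grip":1},{"travel":[0,0,0],"delta_rot":[0,0,0],"grip":1},{"travel":[0,0,0],"delta_rot":[0,0,0],"grip":1},{"travel":[0,0,0],"delta_rot":[0,0,0],"grip":1},{"travel":[0,0,0],"delta_rot":[0,0,0],"grip":1}]'; python3 look.py w19;python3 m.py w19 318,266,.04,13,80
```

```text
time_s: 25.13
position: [0.506, -0.1189, 0.0328]
eef_rot: [0.755, 0.656, 0.0, 0.0]
ft_force: [-0.8, -0.5, 5.3]
grip_width: 0.0163
25.1333 [ 0.506  -0.1189  0.0328] [ 0.14  0.99 -0.  ] [-0.36  0.28 -0.49  0.8  -0.   -0.22] [-0.8 -0.5  5.3]
[318.1 267.9] [308, 259, 21, 19, 290] [ 0.506  -0.1175  0.04  ]
```

```bash
python3 -m jog '[{"travel":[0,0,0.3],"delta_rot":[0,0,0],"grip":1},{"travel":[0,0,0.6],"delta_rot":[0,0,0],"grip":1},{"travel":[0,0,0.9],"delta_rot":[0,0,0],"grip":1},{"travel":[0,0,0.8],"delta_rot":[0,0,0],"grip":1},{"travel":[0.4,-0.1,0.4],"delta_rot":[0,0,0],"grip":1},{"travel":[0.7,-0.15,0],"delta_rot":[0,0,0],"grip":1},{"travel":[0.9,-0.15,0],"delta_rot":[0,0,0],"grip":1},{"travel":[0.9,-0.15,0],"delta_rot":[0,0,0],"grip":1},{"travel":[0.8,-0.15,0],"delta_rot":[0,0,0],"grip":1},{"travel":[0.6,-0.1,0],"delta_rot":[0,0,0],"grip":1},{"travel":[0.16,-0.05,0],"delta_rot":[0,0,0],"grip":1},{"travel":[0,0,-0.5],"delta_rot":[0,0,0],"grip":1}]'; python3 -m jog '[{"travel":[0,0,-0.6],"delta_rot":[0,0,0],"grip":1},{"travel":[0,0,-0.5],"delta_rot":[0,0,0],"grip":1},{"travel":[0,0,-0.3],"delta_rot":[0,0,0],"grip":1},{"travel":[0,0,0],"delta_rot":[0,0,0],"grip":1},{"travel":[0,0,0],"delta_rot":[0,0,0],"grip":1}]';python3 look.py w20;
```

```text
time_s: 26.18
position: [0.6199, -0.141, 0.0966]
eef_rot: [0.755, 0.656, 0.001, 0.002]
ft_force: [-0.1, -0.5, -1.4]
grip_width: 0.0162
time_s: 26.6
position: [0.6155, -0.1396, 0.0586]
eef_rot: [0.755, 0.656, -0.001, -0.001]
ft_force: [0.1, -0.6, -1.6]
grip_width: 0.0163
26.6 [ 0.6155 -0.1396  0.0586] [0.14 0.99 0.  ] [-0.33  0.42 -0.21  0.94 -0.   -0.19] [ 0.1 -0.6 -1.6]
```

View pics/w20.png

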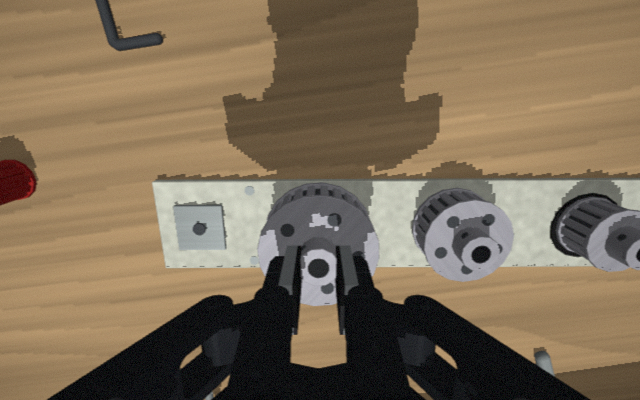

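pulley_62 is over the last pad with its bore at (318,268). pulley_50 is in place with its bore at (481,254).

```bash
python3 m.py w20 318,267,.0658,13,80 481,254,.048,12,80; python3 -m jog '[{"travel":[0.04,0,-0.2],"delta_rot":[0,0,0],"grip":1},{"travel":[0,0,-0.2],"delta_rot":[0,0,0],"grip":1},{"travel":[0,0,-0.12],"delta_rot":[0,0,0],"grip":1},{"travel":[0,0,-0.08],"delta_rot":[0,0,0],"grip":1},{"travel":[0,0,0],"delta_rot":[0,0,0],"grip":1},{"travel":[0,0,0],"delta_rot":[0,0,0],"grip":1}]'; python3 look.py w21;  python3 m.py w21 318,267,.051,13,80 478,265,.048,20,80
```

```text
[318.  267.8] [308, 259, 21, 19, 296] [ 0.6155 -0.1382  0.0658]
[480.7 254. ] [472, 246, 19, 17, 252] [ 0.6292 -0.0542  0.048 ]
time_s: 27.15
position: [0.6178, -0.1399, 0.0444]
eef_rot: [0.755, 0.656, -0.0, -0.0]
ft_force: [-0.1, 0.2, -1.9]
grip_width: 0.0161
27.15 [ 0.6178 -0.1399  0.0444] [0.14 0.99 0.  ] [-0.32  0.44 -0.22  0.91 -0.   -0.18] [-0.1  0.2 -1.9]
[318.  267.7] [308, 259, 21, 19, 292] [ 0.6181 -0.1386  0.051 ]
[472.4 253.7] [464, 245, 21, 23, 236] [ 0.6226 -0.0652  0.048 ]
```

Within 1 mm in x. Nudging −0.02 and lowering to contact.

```bash
python3 -m jog '[{"travel":[-0.02,0,-0.06],"delta_rot":[0,0,0],"grip":1},{"travel":[0,0,-0.04],"delta_rot":[0,0,0],"grip":1},{"travel":[0,0,0],"delta_rot":[0,0,0],"grip":1},{"travel":[0,0,0],"delta_rot":[0,0,0],"grip":1}]';python3 -m jog '[{"travel":[0,0,-0.04],"delta_rot":[0,0,0],"grip":1},{"travel":[0,0,0],"delta_rot":[0,0,0],"grip":1},{"travel":[0,0,0],"delta_rot":[0,0,0],"grip":1}]'
```

```text
time_s: 27.53
position: [0.6174, -0.14, 0.042]
eef_rot: [0.755, 0.656, -0.0, -0.0]
ft_force: [0.2, -0.2, -1.0]
grip_width: 0.0165
time_s: 27.78
position: [0.6175, -0.14, 0.041]
eef_rot: [0.755, 0.656, -0.0, -0.0]
ft_force: [0.1, 0.5, -0.7]
grip_width: 0.0165
```

```bash
python3 -m jog '[{"travel":[0,0,-0.04],"delta_rot":[0,0,0],"grip":1},{"travel":[0,0,0],"delta_rot":[0,0,0],"grip":1},{"travel":[0,0,0],"delta_rot":[0,0,0],"grip":1}]'
```

```text
time_s: 28.03
position: [0.6176, -0.14, 0.0409]
eef_rot: [0.755, 0.656, 0.0, 0.0]
ft_force: [-2.3, 1.2, 6.1]
grip_width: 0.0162
```

```bash
python3 -m jog '[{"travel":[0,0,0],"delta_rot":[0,0,0],"grip":0.7},{"travel":[0,0,0],"delta_rot":[0,0,0],"grip":0.5},{"travel":[0,0,0],"delta_rot":[0,0,0],"grip":0.4},{"travel":[0,0,0],"delta_rot":[0,0,0],"grip":0.4},{"travel":[0,0,0],"delta_rot":[0,0,0],"grip":0.4},{"travel":[0,0,0.2],"delta_rot":[0,0,0],"grip":0.4},{"travel":[0,0,0.6],"delta_rot":[0,0,0],"grip":0.4},{"travel":[0,0,0.8],"delta_rot":[0,0,0],"grip":0.4},{"travel":[0,0,1],"delta_rot":[0,0,0],"grip":0.4},{"travel":[0,0.3,1],"delta_rot":[0,0,0],"grip":0.4},{"travel":[0.4,0.8,1],"delta_rot":[0,0,0],"grip":0.4},{"travel":[0.4,1,1],"delta_rot":[0,0,0],"grip":0.4}]'; python3 -m jog '[{"travel":[0.4,1,0],"delta_rot":[0,0,0],"grip":0.4},{"travel":[0.4,1,0],"delta_rot":[0,0,0],"grip":0.4},{"travel":[0.2,0.8,0],"delta_rot":[0,0,0],"grip":0.4},{"travel":[0,0.2,0],"delta_rot":[0,0,0],"grip":0.4},{"travel":[0,0,0],"delta_rot":[0,0,0],"grip":0.4},{"travel":[0,0,0],"delta_rot":[0,0,0],"grip":0.4}]';python3 look.py w22; python3 - <<'E'
from rig import cams
import cv2
cv2.imwrite("pics/scene9.png",cams.get_image("scene"));
E
```

```text
time_s: 29.03
position: [0.6374, -0.0883, 0.1817]
eef_rot: [0.756, 0.655, -0.0, 0.0]
ft_force: [0.9, -0.1, 0.2]
grip_width: 0.0513
time_s: 29.53
position: [0.6622, -0.0127, 0.18]
eef_rot: [0.755, 0.656, -0.0, 0.0]
ft_force: [-0.2, -0.5, -0.6]
grip_width: 0.0513
29.5333 [ 0.6622 -0.0127  0.18  ] [ 0.139  0.99  -0.001] [-0.12  0.37 -0.01  1.19 -0.    0.02] [-0.2 -0.5 -0.6]
```

View pics/w22.png

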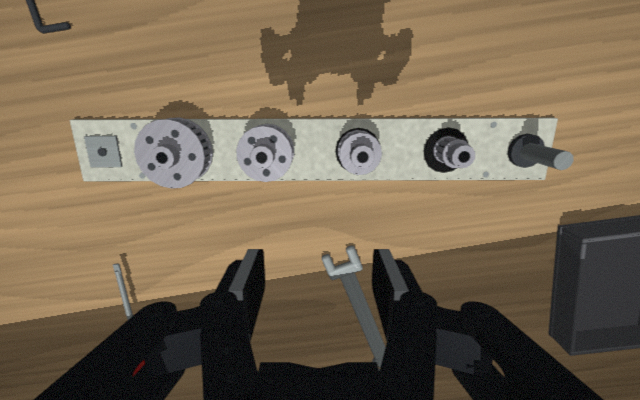

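View pics/scene9.png

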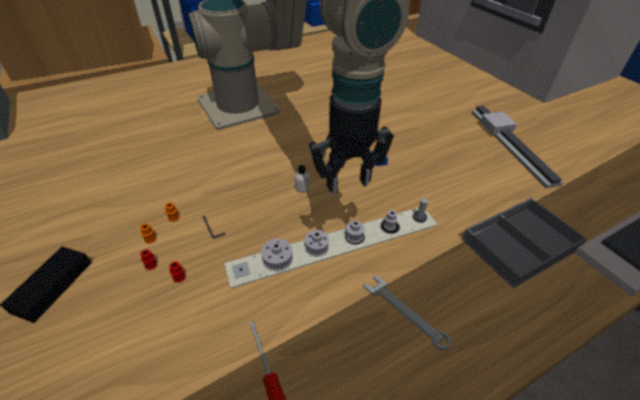

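All four pulleys stand hub up in order of size from the pin. Their bores are at (464,156), (362,157), (262,157) and (163,157). The bottle is upright at (302,178) in the scene view.

```bash
python3 m.py w22 464,156,.048,8,80 362,157,.048,8,80 262,157,.048,8,80 162,157,.048,8,80
echo "pads .6519,.1144 .6403,.0299 .6289,-.0544 .6173,-.1388"
```

```text
[463.8 156.4] [459, 151, 11, 11, 96] [0.6516 0.115  0.048 ]
[362.3 156.8] [357, 152, 11, 11, 93] [0.6401 0.0296 0.048 ]
[261.  157.1] [256, 152, 11, 11, 92] [ 0.6284 -0.0555  0.048 ]
[161.3 157.3] [156, 152, 12, 11, 94] [ 0.6168 -0.1394  0.048 ]
pads .6519,.1144 .6403,.0299 .6289,-.0544 .6173,-.1388
```

All within about 1.2 mm of the pad centres, so I'm handing in.

```bash
python3 -c "
from rig import job_done
print(job_done())"
```

```text
the job is handed in; nothing more can be done
None
```

All four pulleys are on their pads, hub up: pulley_26 next to the pin, then 38 and 50, with 62 at the far end. I gripped each one by its hub, lowered it until it touched the pad (about 4–6 N), then released it. I handed in after about 30 s of the 93 s allowed.

- **Last check:** the final wrist picture put every bore within about 1.2 mm of its pad centre. That is inside the camera's calibration error of about 2 mm.
- **Surroundings:** the bottle was still standing, and the orange and red look-alikes had not moved.
- **Readings that disagreed:**
  - The gripper read about 16–17 mm on the 20 mm hubs. The tool rose about 2 mm, with roughly 6 N upward force, each time it closed. Neither caused any slip that I could see.
  - TCP readings varied by about 1 mm, and the wrist view was offset about 1.4 mm in y. I therefore centred each pulley on its pad using that same camera for both.

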